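# Close the tray sealer and hold its timer dial at the third click

### The arm

A 6-joint arm with a two-finger parallel gripper is mounted at the origin on the work surface. World frame = base frame: x ahead of the robot, y to its left, z up, the work surface at z = 0. Lengths are in m, angles in rad, forces in N, time in s.
With the tool pointing down it reaches from about 0.35 to 0.8 m from the base axis. Payload 7.3 kg.
Tool frame: the origin (TCP) lies midway between the tips of the shut fingers; the grasp point (between the pads) lies 19 mm behind it; z points along the fingers, y is the line along which they close (so a half turn about z gives the same grasp; the last joint's range is limited). The gripper opens to 85 mm and grips with 20 to 120 N. Pads are 22 mm wide; open, the fingers measure 114 mm over their backs; the gripper's body (76 mm by 85 mm) begins 54 mm behind the grasp point. The pads swing forward as they close: fully open they stand 13 mm farther back than shut.
Start: joints at [1.073, 0.342, 1.524, -0, 1.275, -0.146], TCP at [0.181, 0.493, 0.231] pointing down, gripper open.
Joint ranges: [-2.53, 2.53], [-0.77, 2.02], [0.04, 2.7], [-1, 4.14], [0.28, 2.66], [-3.11, 3.11]. Speed limits (rad/s): [2.57, 2.57, 3.14, 3.14, 3.14, 3.14].

### API

Orientations are given as a rotation vector (axis times angle).
In Python, from rig import arm gives the robot as it stands.
- The arm moves only by the tool shift_gripper, called after "Call:" in YAML: its name, and indented under it one key for each argument. Schema: {"type":"object","properties":{"ticks":{"type":"array","items":{"type":"number"},"minItems":5,"maxItems":50},"grip_force":{"type":"number"},"only":{"type":"string"},"quiet":{"type":"boolean"},"lines":{"type":"string"}},"required":["ticks"],"additionalProperties":false}. ticks is one flat list of numbers that holds 1 to 10 rows one after another, with no inner brackets; each row has 5 numbers: the opening from 0.0 (shut) to 1.0 (fully open), then dx, dy, dz in shares of the most that a row can go, 1 being 62.5 mm, then a turn about the tool's z in fractions of the full range, 1 being 180 degrees; each row shifts and turns the commanded pose from where the row before left it, along the tool's axes as they then stand; what a row does not reach is not made up. A row lasts 1/8 s, in which the tool goes at most 0.0625 m and 0.188 rad, less where a joint would pass 70% of its speed; a pose out of reach is approached as far as the arm can. The fingers move at their own pace and stop on an object; grip_force is the grip in N (left out, the last holds). Time passes only in rows, so rows that do not move let the fingers close. The tool returns the time, the measured TCP pose, the force, the opening and the grip force at its end. only (a regular expression) keeps the lines of the reply that match it, lines (a string "A,B") keeps lines A to B, and quiet returns only ok. Shift and turn numbers lie between -1 and 1, and a call with a number outside is refused. Input that does not fit is refused with a message, and nothing moves.
- arm.observe(): the state, without advancing time (a new reading comes with each control period).
- arm.capture(name): name is "scene" or "top" or "wrist"; returns a dict with "img" (384x512x3 uint8, red, green, blue), "depth" (384x512 float32, m along the optical axis (not along the pixel's ray), 0 where there is no reading), "K" (3x3 intrinsics, pixels), "R" (3x3) and "t" (3): a world point X has camera coordinates R X + t. Camera axes: x right, y down, z forward; pixel columns grow to the right and rows downward; lengths in m; the calibration is good to about 2 mm. A picture is of the moment at which its call begins.
- arm.hand_in(): hands the job in; it is judged then, once.
The state is a dict: "t": time; "q": joint angles; "joint_velocities": joint speeds; "joint_efforts": joint torques, N m; "position": TCP position; "ee_rot": TCP orientation; "wrist_force": force on the tool from outside, world axes, zero at the start; "moment": the same for the moment, N m; "grip_width": opening from 0.0 (shut) to 1.0 (fully open); "grasp_force": force on a finger pad.
Only numpy, scipy, OpenCV 4.12 (cv2) and the standard library are available. Lean on these libraries where they do the work, as an engineer would, in place of code of your own. Each camera call takes 0.05 s, during which the arm holds its last target. There are 200 camera calls.

### The job

On the praline-tray sealer, press the raised press arm down by its front paddle until the catch holds it down by itself, and take the hand off it. Then turn the spring-return timer dial (the one with the long upright lever, not the round heat knob) clockwise past its first two clicks to the third, and hold it there against its spring: the program finishes while still holding the dial at the third click with the fingers. The press arm must stay caught down; leave the round heat knob and the other things on the counter as they are.

Things in the scene. Friction and masses are not known exactly. Their poses are not given: they have to be found in the camera images.
- sealer: Countertop tray sealer, fixed. Steel base plate 300 (x) by 460 (y) by 12 mm; origin at the centre of its underside; x points from the paddle side (front, nearer the robot) to the hinge side (back). White housing 200 mm wide in the middle, top 62 mm above the counter, under the 165 mm wide press arm. Under the paddle is a brass catch with a release tab that sticks out to the front.
- paddle (a point): Centre of the upper face of the wooden paddle at the front end of the press arm; the paddle is 55 mm (towards the hinge) by 100 mm wide and 14 mm thick, with a flat top. With the arm raised it is about 190 mm above the counter and slopes up to the front by 0.5 rad; with the arm caught down it is about 95 mm above the counter and almost level. It moves on an arc about hinge_point.
- hinge_point (a point): Point on the hinge axis of the press arm, in the middle of its width, 85 mm above the counter; the axis lies along the sealer's y axis. The paddle point is 205.5 mm from it along the arm and 7 mm above the line of the arm.
- press_arm (a joint): Press-arm angle, rad: 0 fully raised (0.5 rad above level), grows as the paddle is pressed; 0.50 level, 0.545 lower stop. Its spring pushes the paddle up with about 5 N raised, 7 N down; pushing past the sprung catch (felt from 0.36) takes up to 10 N. The catch snaps over the arm's pin at about 0.49 and holds the arm there by itself, so press on to 0.51 or more.
- timer_pod: Aluminium control pod that carries the timer dial, 100 mm wide (y), 128 mm long (x), top 67 mm above the counter, on one or the other side of the sealer: origin under the dial's axis, 165 mm from the sealer's middle in y, 20 mm towards its front; axes parallel to the sealer's. Four black marks on its top show rest and the first, second and third click.
- dial_axis (a point): Point on the upright axis of the timer dial, at the height of the top of its lever, 112 mm above the counter; does not turn.
- dial_lever (a point): Point on the lever's top edge, 36 mm out from the dial's axis, 112 mm above the counter; turns with the dial. The lever is an upright black straight bar 12 mm thick, 30 mm high, reaching from 14 mm behind the axis to 50 mm out on this side, on a flat grey disc 38 mm in radius, its top 82 mm above the counter. It can be gripped across its thickness from above.
- timer_dial (a joint): Dial angle, rad: 0 at rest, grows clockwise seen from above. Soft clicks at 0.4, 0.8 and 1.2; stop at 1.55. At rest the lever points to the sealer's front turned 0.6 rad to its -y side, at the third click to the front turned 0.6 rad to its +y side. Let go, its spring always turns it back to 0: 0.1 N m at rest, 0.2 N m at the third click; the clicks add up to 0.04 N m.
- heat_mark (a point): End of the steel mark on top of the round heat knob (48 mm diameter, 112 mm above the counter, 20 mm from its axis) on the other pod. To be left alone.
- jar: Amber glass jar, 52 mm diameter, 75 mm high, on the base plate behind a control pod; origin at its underside. Leave alone.
- cup: White espresso cup, 56 mm diameter, 55 mm high, on the base plate behind the other pod; origin at its underside. Leave alone.
- gift_box: Closed cardboard praline box 130 by 80 by 35 mm beside the sealer on its +y side; origin at the centre of its underside. Leave alone.
- tin: Square metal tin 70 by 70 by 60 mm beside the sealer on its +y side, farther back; origin at the centre of its underside. Leave alone.
- syrup: Amber bottle, 54 mm diameter, 130 mm high, beside the sealer on its -y side; origin at its underside. Leave alone.
- bowl: White bowl, 100 mm diameter, 40 mm high, beside the sealer on its -y side; origin at its underside. Leave alone.
- spatula: Spatula 200 mm long lying on the counter along the front edge of the sealer; origin at the middle of its underside. Leave alone.

How it is judged:
By the outcome, as a careful person would: the job done as asked, in the order asked, and still so for the second after the job is handed in, while the arm keeps its last pose, push and grip.
It also fails if it takes over 51 s, if anything falls off the work surface, if the arm or the gripper's body presses on something with over 40 N, if the wrist force passes 120 N, or if a joint passes its speed limit or range.

## Working session

There is one attempt and no reset: what is moved stays moved. The work goes in short steps, Python scripts to look and compute and a tool call to move; the robot and the scene stay as the last step left them, time stands still between calls to the robot, and variables do not carry over. Pictures are saved under pics/ and viewed, at most 10 in all, crops included, and the job is handed in when it is done.

```bash
ls; mkdir -p pics; python3 - <<'E'
from rig import arm
import cv2,numpy as np
s=arm.observe();print(s['t'],s['position'],s['ee_rot'],s['grip_width'])
for n in("top","scene"):
    c=arm.capture(n);np.savez(f'pics/{n}0.npz',**c);cv2.imwrite(f'pics/{n}0.png',cv2.resize(c['img'][...,::-1],(800,600)));print(n,c['K'],c['R'],c['t'])
E
```

```text
pics
rig.py
0.0 [0.18068736 0.49249649 0.23058198] [-5.49633148e-01 -3.09260557e+00  2.42020308e-03] 0.9970964850636371
top [[494.14675421   0.         249.37893576]
 [  0.         494.14675421 174.89395387]
 [  0.           0.           1.        ]] [[-0.0060063  -0.99989214 -0.01340267]
 [-0.9979526   0.00684702 -0.06359023]
 [ 0.06367514  0.01299328 -0.99788609]] [0.0461203  0.58523796 1.42199814]
scene [[476.32404094   0.         251.35922496]
 [  0.         476.32404094 189.05910396]
 [  0.           0.           1.        ]] [[-0.65962485  0.75157172 -0.0059173 ]
 [ 0.58021397  0.50419487 -0.63963997]
 [-0.47775183 -0.42535572 -0.76865187]] [ 0.36606092 -0.23776382  1.62252491]
```

View pics/top0.png

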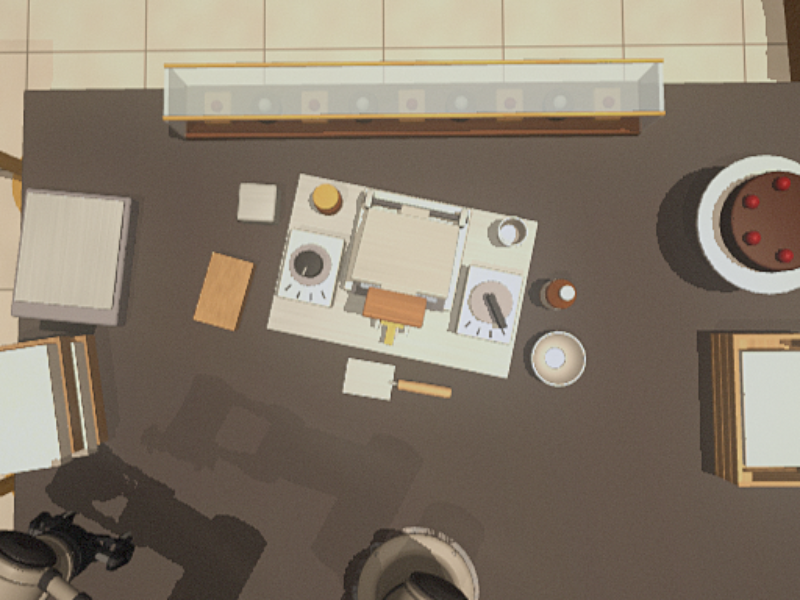

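View pics/scene0.png

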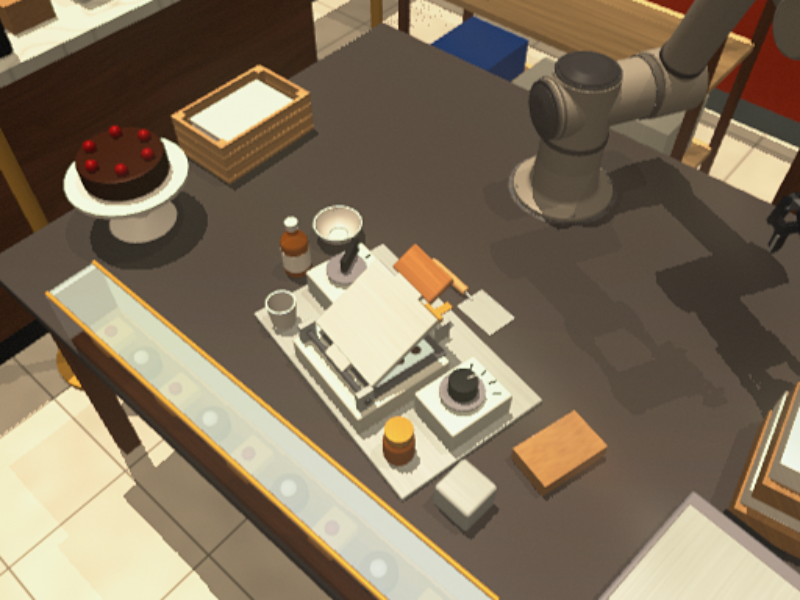

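The top view shows the sealer yawed about −0.2 rad. Its plate corners are at about (300,175), (537,222), (507,378) and (268,328). The paddle is at (394,307), and the timer pod is on the right (-y), with the lever running from (487,294) to (506,328). The scene view shows the paddle at (424,272) and the lever at (350,255). Next I'll measure these in both views.

```bash
cat > h.py <<'E'
import numpy as np,cv2
def load(n): return dict(np.load(f'pics/{n}.npz'))
def cloud(c):
    v,u=np.mgrid[:384,:512];d=c['depth'];K=c['K']
    p=np.stack([(u-K[0,2])/K[0,0]*d,(v-K[1,2])/K[1,1]*d,d],-1)
    return (p-c['t'])@c['R']
def plane(c,px,z):   # px in 800x600 view
    px=np.asarray(px,float)*0.64
    r=np.c_[px,np.ones(len(px))]@np.linalg.inv(c['K']).T@c['R'];o=-c['R'].T@c['t']
    return o+r*((z-o[2])/r[:,2])[:,None]
def tri(c1,p1,c2,p2):
    P=[c['K']@np.c_[c['R'],c['t']] for c in(c1,c2)]
    X=cv2.triangulatePoints(P[0],P[1],np.array(p1,float).T*.64,np.array(p2,float).T*.64)
    return (X[:3]/X[3]).T
E
python3 - <<'E'
from h import *
np.set_printoptions(precision=4,suppress=True)
T,S=load('top0'),load('scene0')
c=plane(T,[(300,175),(537,222),(507,378),(268,328)],.012);print(c,'centre',c.mean(0))
y=(c[0]-c[1]+c[3]-c[2]);print('yaw',np.arctan2(-y[0],y[1]), 'len',np.linalg.norm(y)/2)
s=plane(S,[(257,313),(402,498),(541,402)],.012);print('scene corners',s,'centre',(s[1]*0+ (s[0]+s[2])/2))
for n,C,box in(('top',T,(360,285,430,330)),('scene',S,(390,240,455,302))):
    P=cloud(C);im=C['img'].astype(int)
    b=[int(k*.64) for k in box];sub=np.zeros((384,512),bool);sub[b[1]:b[3],b[0]:b[2]]=1
    m=sub&(im[...,0]-im[...,2]>70)&(im[...,0]-im[...,1]>50)&(P[...,2]>.15);m=cv2.erode(m.astype(np.uint8),np.ones((2,2)))>0
    q=P[m];print(n,'paddle',len(q),q.mean(0),np.median(q,0),q.min(0),q.max(0))
for n,C,box in(('top',T,(470,280,520,340)),('scene',S,(330,232,375,285))):
    P=cloud(C);im=C['img'].astype(int)
    b=[int(k*.64) for k in box];sub=np.zeros((384,512),bool);sub[b[1]:b[3],b[0]:b[2]]=1
    m=sub&(im.max(-1)<80)&(P[...,2]>.1)&(P[...,2]<.13)
    q=P[m];print(n,'lever',len(q),q.mean(0),q[:,2].min(),q[:,2].max());
    v=np.linalg.svd(q[:,:2]-q[:,:2].mean(0))[2][0];t=(q[:,:2]-q[:,:2].mean(0))@v;print(v,t.min(),t.max())
# two-view triangulation: lever outer tip, knob-side; paddle corners
print(tri(T,[(505,327)],S,[(359,241)]))
im=T['img'][165:250,210:345,::-1];cv2.imwrite('pics/ct.png',cv2.resize(im,None,fx=5.9,fy=5.9,interpolation=3))
im=S['img'][135:235,180:315,::-1];cv2.imwrite('pics/cs.png',cv2.resize(im,None,fx=5.9,fy=5.9,interpolation=3))
E
```

```text
[[ 0.7736  0.2111  0.012 ]
 [ 0.6806 -0.2349  0.012 ]
 [ 0.3898 -0.1741  0.012 ]
 [ 0.4849  0.2707  0.012 ]] centre [0.5822 0.0182 0.012 ]
yaw -0.2081972219289673 len 0.4552378825557511
scene corners [[ 0.678  -0.2284  0.012 ]
 [ 0.777   0.214   0.012 ]
 [ 0.4919  0.2786  0.012 ]] centre [0.5849 0.0251 0.012 ]
top paddle 604 [0.5181 0.0319 0.1975] [0.5178 0.0312 0.194 ] [ 0.4895 -0.0178  0.1765] [0.5491 0.0794 1.4568]
scene paddle 600 [0.5239 0.0391 0.1914] [0.5231 0.0389 0.1901] [ 0.492  -0.0103  0.1739] [1.1546 0.5349 1.0972]
top lever 13 [ 0.5156 -0.1379  0.108 ] 0.10074537707272008 0.11489748607768728
[-0.929 -0.37 ] -0.026050075892926763 0.03203516611211484
scene lever 91 [ 0.5168 -0.1389  0.1097] 0.10025322938568526 0.11788488005026335
[0.9226 0.3857] -0.03454098922403146 0.02910806107636984
[[ 0.4812 -0.1554  0.1009]]
```

View pics/ct.png

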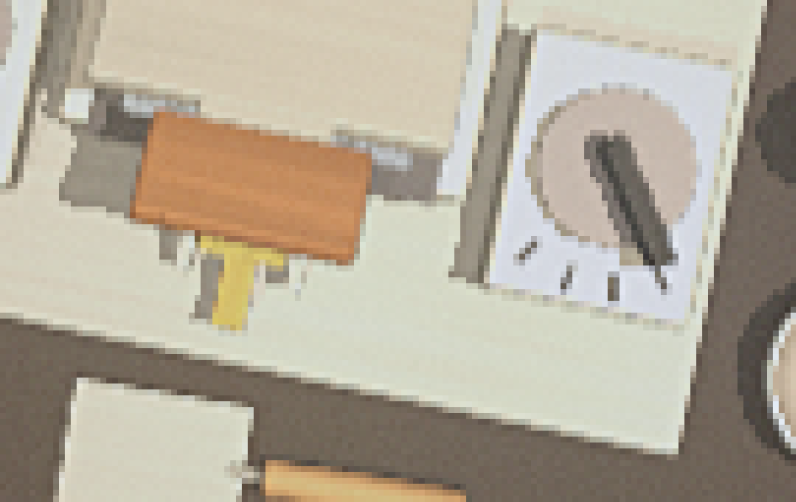

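View pics/cs.png

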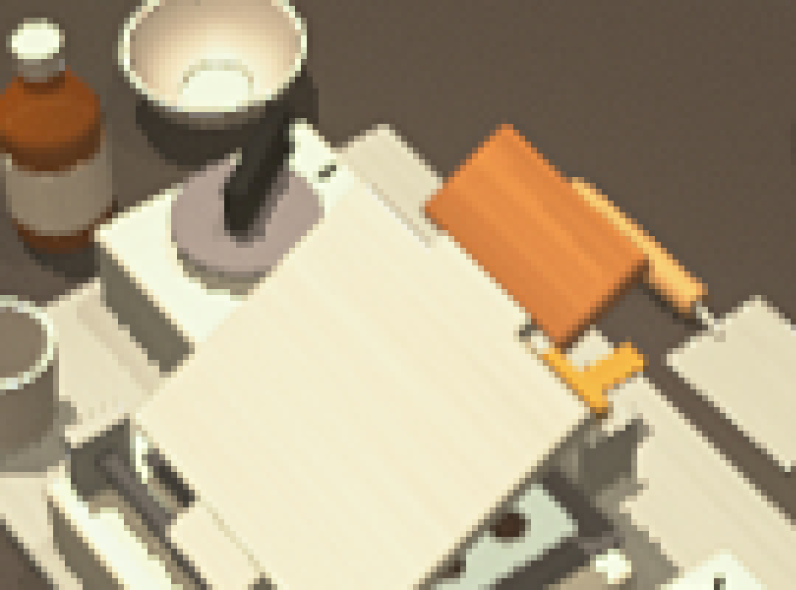

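```bash
cat >> h.py <<'E'
from scipy.spatial.transform import Rotation as Ro
def delta(s,X,yaw=None):   # shift in tool axes to world point X; turn to bring tool y along world yaw (mod pi)
    R=Ro.from_rotvec(s['ee_rot']).as_matrix();d=R.T@(np.asarray(X)-s['position']);t=None
    if yaw is not None:
        a=np.arctan2(R[1,1],R[0,1]);t=-((yaw-a+np.pi/2)%np.pi-np.pi/2)
    return d.round(4),t
E
python3 - <<'E'
from h import *
from rig import arm
np.set_printoptions(precision=4,suppress=True)
T,S=load('top0'),load('scene0')
ft=lambda p:[((a/5.9-.4+210)/.64,(b/5.9-.4+165)/.64) for a,b in p]
fs=lambda p:[((a/5.9-.4+180)/.64,(b/5.9-.4+135)/.64) for a,b in p]
pt=[(352,264),(133,217),(155,112),(372,153)];ps=[(505,125),(645,262),(562,340),(425,208)]
X=tri(T,ft(pt),S,fs(ps));p=X.mean(0);print('paddle',X,p)
d=X[1]+X[2]-X[0]-X[3];print('yaw',np.arctan2(-d[0],d[1]))
L=tri(T,ft([(672,257),(605,140)]),S,fs([(280,118),(238,180)]));print('lever tip/inner top',L)
yaw=-.205;c,s=np.cos(yaw),np.sin(yaw);R=np.array([[c,-s],[s,c]])
hinge=p[:2]+R@[.177,0];print('hinge',hinge)
# disc centre at z .082 via depth
for C in(T,S):
    P=cloud(C)
    print('disc?',)
    m=(abs(P[...,2]-.082)<.005)&(np.hypot(P[...,0]-.53,P[...,1]+.136)<.055);q=P[m]
    A=np.c_[2*q[:,:2],np.ones(len(q))];print(len(q),q.mean(0),(q.min(0)+q.max(0))/2)
st=arm.observe();print(delta(st,[p[0],p[1],.231],np.pi/2+yaw))
E
```

```text
paddle [[ 0.4863 -0.0102  0.197 ]
 [ 0.5068  0.0846  0.1941]
 [ 0.5526  0.0761  0.1772]
 [ 0.5336 -0.0186  0.176 ]] [0.5198 0.033  0.1861]
yaw -0.2058467671301217
lever tip/inner top [[ 0.4858 -0.1583  0.1007]
 [ 0.5412 -0.1278  0.1226]]
hinge [ 0.6931 -0.0031]
disc?
441 [ 0.5329 -0.1364  0.0823] [ 0.5271 -0.1377  0.082 ]
disc?
319 [ 0.5346 -0.1336  0.0815] [ 0.5306 -0.1374  0.0821]
(array([-0.4767, -0.3146,  0.    ]), np.float64(-0.146786430302291))
```

The rows are not in the units I measure in: shifts go in shares of 62.5 mm and turns go in shares of 180 degrees. I convert before sending: -0.0477 m is -0.7632, -0.0315 m is -0.504.

Call:
shift_gripper:
  ticks: [0,-0.7632,-0.504,0,0,0,-0.7632,-0.504,0,0,0,-0.7632,-0.504,0,0,0,-0.7632,-0.504,0,0,0,-0.7632,-0.504,0,0,0,-0.7632,-0.504,0,0,0,-0.7632,-0.504,0,0,0,-0.7632,-0.504,0,0,0,-0.7632,-0.504,0,0,0,-0.7632,-0.504,0,0]

```text
t: 1.35
position: [0.5209, 0.0311, 0.231]
ee_rot: [-0.55, -3.093, -0.0]
wrist_force: [1.2, 0.9, -0.0]
grip_width: -0.005
grasp_force: 0.0
```

Call:
shift_gripper:
  ticks: [0,0,0,0,-0.0468,0,0,0,0,0]

```text
t: 1.6
position: [0.52, 0.0323, 0.2307]
ee_rot: [-0.325, -3.123, -0.0]
wrist_force: [0.4, -0.8, 0.3]
grip_width: -0.002
grasp_force: 0.0
```

```bash
python3 - <<'E'
from h import *
from rig import arm
s=arm.observe();print(s['position'],s['q'],delta(s,[.520,.033,.2],np.pi/2-.206))
E
```

```text
[0.51998276 0.03227192 0.23065182] [-8.53047712e-02  3.35994277e-01  1.53491863e+00  1.92923108e-04
  1.27208842e+00 -1.44897009e+00] (array([0.0001, 0.0007, 0.0307]), np.float64(-0.00118791947009389))
```

Scaled: 0.02 m is 0.32, 0.0153 m is 0.2448.

Call:
shift_gripper:
  ticks: [0,0,0,0.32,0,0,0,0,0.32,0,0,0.112,0,0.224,0,0,0.1056,0,0.224,0,0,0.08,0,0.232,0,0,0.0704,0,0.232,0,0,0.048,0,0.2448,0,0,0.032,0,0.2448,0]

```text
t: 2.6
position: [0.4944, 0.0391, 0.1053]
ee_rot: [0.324, 3.119, 0.0]
wrist_force: [0.6, -1.5, 19.2]
grip_width: 0.0
grasp_force: 8.8
```

Call:
shift_gripper:
  ticks: [0,0.0064,0,0.128,0,0,0.0048,0,0.112,0,0,0,0,0,0]

```text
t: 2.98
position: [0.4932, 0.0393, 0.0897]
ee_rot: [0.324, 3.121, 0.0]
wrist_force: [0.1, -0.2, 6.3]
grip_width: -0.003
grasp_force: 3.7
```

Scaled: 0.003 m is 0.048.

Call:
shift_gripper:
  ticks: [0,0,0,0.048,0,0,0,0,0.048,0,0,0,0,0,0]

```text
t: 3.35
position: [0.4931, 0.0393, 0.084]
ee_rot: [0.324, 3.121, 0.0]
wrist_force: [1.2, -1.5, 7.9]
grip_width: 0.001
grasp_force: 3.8
```

Call:
shift_gripper:
  ticks: [0,0,0,-0.16,0,0,0,0,-0.48,0,0,0,0,-0.8,0,0,0,0,0,0]

```text
t: 3.85
position: [0.4938, 0.0393, 0.1763]
ee_rot: [0.323, 3.117, 0.001]
wrist_force: [-0.3, 0.1, 0.1]
grip_width: -0.002
grasp_force: 0.0
```

```bash
python3 - <<'E'
from h import *
from rig import arm
for n in("top","scene"):
    c=arm.capture(n);np.savez(f'pics/{n}1.npz',**c)
    P=cloud(c);m=(np.hypot(P[...,0]-.492,P[...,1]-.039)<.02)&(P[...,2]<.3);print(n,np.median(P[m],0))
    P0=P
    m=(np.hypot(P[...,0]-.52,P[...,1]-.033)<.015)&(P[...,2]<.13);print(m.sum(),np.median(P[m],0) if m.any() else 0)
c=load('scene1');cv2.imwrite('pics/s1.png',cv2.resize(c['img'][110:260,150:350,::-1],(800,600),interpolation=3))
s=arm.observe();print(s['position'],s['wrist_force'])
for r in(.036,):
    print(delta(s,[.529-.925*r,-.137-.38*r,.165],np.arctan2(.925,-.38)))
E
```

```text
top [nan nan nan]
0 0
scene [0.50126829 0.04040449 0.1913515 ]
78 [0.5182603  0.03390455 0.09284488]
[0.49159757 0.0392555  0.17279114] [ 0.73669898  0.45974185 -0.29793114]
(array([-0.0428, -0.1851,  0.0078]), np.float64(-0.5954511467848098))
  return _methods._mean(a, axis=axis, dtype=dtype,
  ret = um.true_divide(
```

View pics/s1.png

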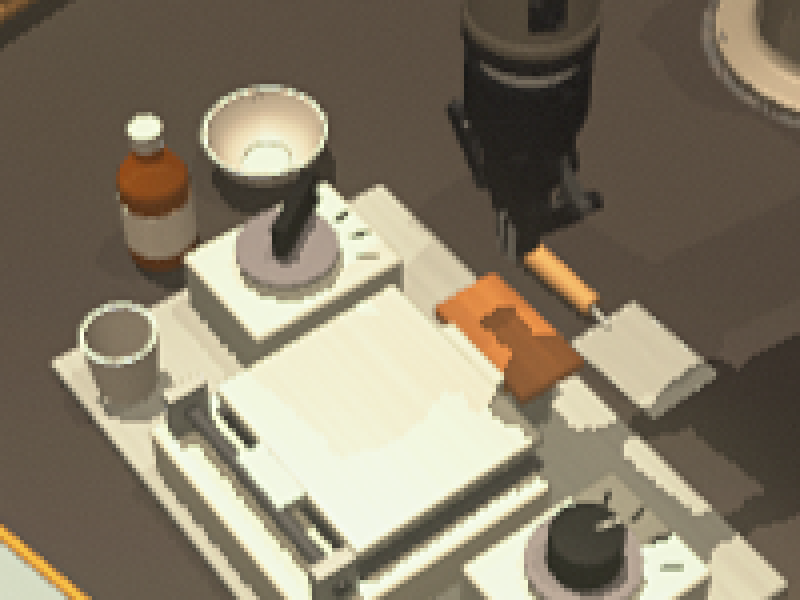

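The view shows the paddle down at (510,335) and level, holding by itself with the hand clear. The lever is still at rest at (295,220). Next is the dial.

Scaled: -0.0463 m is -0.7408, -0.0107 m is -0.1712, -0.149 rad is -0.0474.

Call:
shift_gripper:
  ticks: [0.5,-0.1712,-0.7408,0,0,0.5,-0.1712,-0.7408,0,0,0.5,-0.1712,-0.7408,0,0,0.5,-0.1712,-0.7408,0,0,0.5,0,0,0,-0.0474,0.5,0,0,0,-0.0474,0.5,0,0,0,-0.0474,0.5,0,0,0,-0.0474,0.5,0,0,0,0]
  grip_force: 60

```text
t: 5.08
position: [0.4955, -0.1507, 0.1712]
ee_rot: [0.607, -3.08, -0.003]
wrist_force: [-0.5, -0.1, -0.2]
grip_width: 0.504
grasp_force: 0.0
```

```bash
python3 - <<'E'
from h import *
from rig import arm
s=arm.observe();print(s['position'],s['q'],s['grip_width'],delta(s,[.529-.925*.036,-.137-.38*.036,.088],np.arctan2(.925,-.38)))
c=arm.capture('wrist');np.savez('pics/w2.npz',**c);cv2.imwrite('pics/w2.png',cv2.resize(c['img'][...,::-1],(800,600)))
E
```

```text
[ 0.4954831  -0.15073733  0.17117041] [-4.43446804e-01  3.87989927e-01  1.63225379e+00  1.13074783e-04
  1.12445681e+00 -2.40356032e+00] 0.5039632562926856 (array([-0.0004, -0.0002,  0.0832]), np.float64(-0.0005253290271196587))
```

View pics/w2.png

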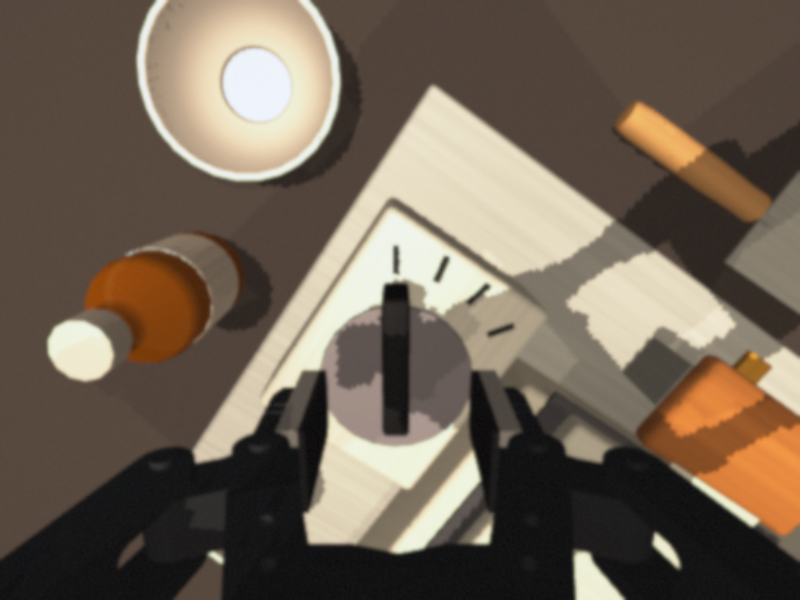

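The wrist view shows the lever upright at x≈396, from (396,285) to (396,435), and centred between the fingers at about 312 and 486. I'll go down and grip.

Scaled: 0.04 m is 0.64, 0.03 m is 0.48.

Call:
shift_gripper:
  ticks: [0.5,0,0,0.64,0,0.5,0,0,0.48,0,0.5,0,0,0.2,0,0.5,0,0,0,0,0.0,0,0,0,0,0.0,0,0,0,0,0.0,0,0,0,0,0.0,0,0,0,0]
  grip_force: 60

```text
t: 6.12
position: [0.4968, -0.1515, 0.0914]
ee_rot: [-0.61, 3.08, -0.002]
wrist_force: [-1.7, 0.5, 5.5]
grip_width: 0.128
grasp_force: 61.6
```

Scaled: 0.0054 m is 0.0864, -0.002 m is -0.032, 0.15 rad is 0.0477.

Call:
shift_gripper:
  ticks: [0,0,0,-0.032,0,0,-0.0064,0.0864,0,0.0477,0,-0.0064,0.0864,0,0.0477,0,-0.0064,0.0864,0,0.0477,0,-0.0064,0.0864,0,0.0477,0,0,0,0,0]

```text
t: 6.88
position: [0.4948, -0.1304, 0.0916]
ee_rot: [0.329, 3.123, -0.001]
wrist_force: [4.4, -2.1, -10.4]
grip_width: 0.124
grasp_force: 60.0
```

Call:
shift_gripper:
  ticks: [0,-0.0064,0.0864,0,0.0477,0,-0.0064,0.0864,0,0.0477,0,-0.0064,0.0864,0,0.0477,0,-0.0064,0.0864,0,0.0477,0,0,0,0,0,0,0,0,0,0]

```text
t: 7.62
position: [0.505, -0.1121, 0.0916]
ee_rot: [1.232, 2.889, -0.001]
wrist_force: [4.8, -2.7, -11.2]
grip_width: 0.121
grasp_force: 59.9
```

```bash
python3 - <<'E'
from h import *
from rig import arm
s=arm.observe();print(s['position'],s['wrist_force'],s['moment'],s['grip_width'])
yaw=-.206;R=np.array([[np.cos(yaw),-np.sin(yaw)],[np.sin(yaw),np.cos(yaw)]])
M=Ro.from_rotvec(s['ee_rot']).as_matrix();
for v in(M[:2,0],s['position'][:2]-[.529,-.137]):
    w=R.T@v;print('angle',.6+np.arctan2(w[1],-w[0]),np.hypot(*w))
for n in('wrist','scene'):
    c=arm.capture(n);np.savez(f'pics/{n}3.npz',**c)
    cv2.imwrite(f'pics/{n}3.png',cv2.resize(c['img'][...,::-1] if n=='wrist' else c['img'][110:260,150:350,::-1],(800,600),interpolation=3))
E
```

```text
[ 0.50496003 -0.11207991  0.09157687] [  4.78499384  -2.68518109 -11.22232534] [-0.5287609  -0.62370393  0.21238978] 0.12110502831634205
angle 1.2000096888586094 0.9999996345586533
angle 1.1973724362170424 0.03462558040886886
```

View pics/wrist3.png

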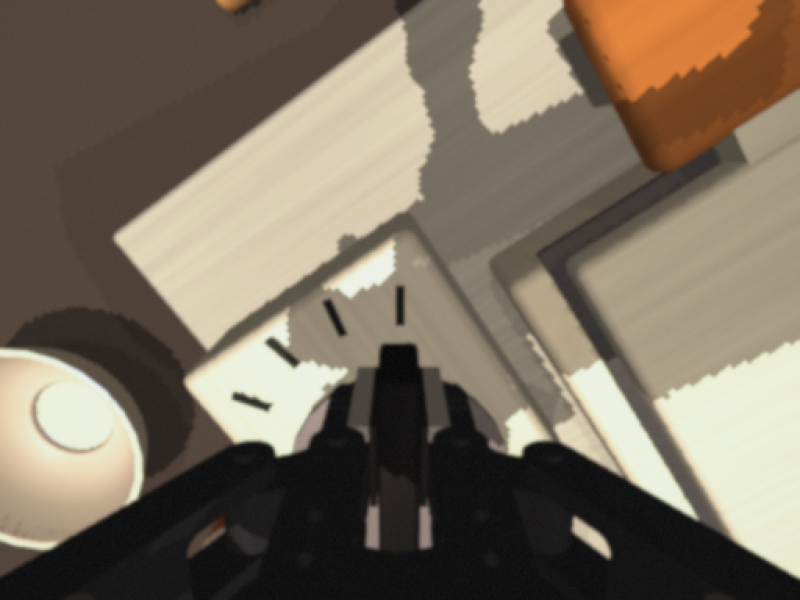

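View pics/scene3.png

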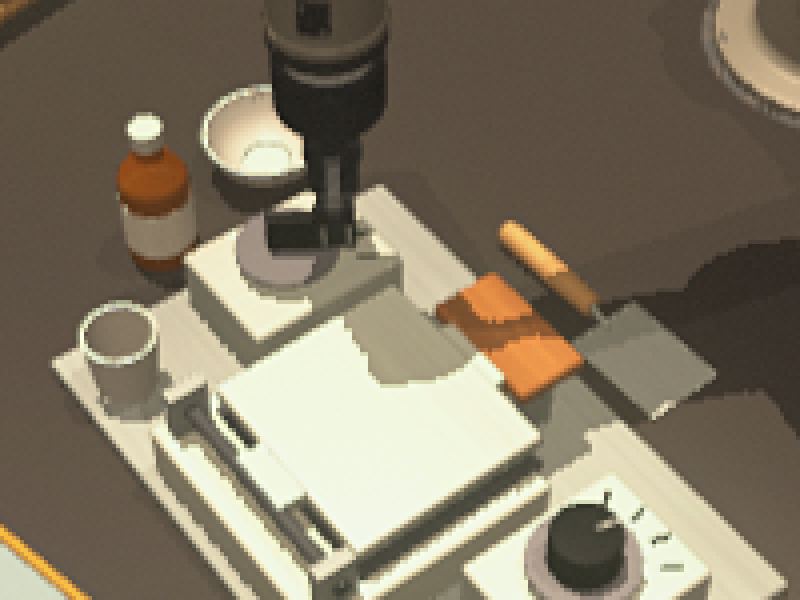

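The wrist view shows the lever end at (400,350) in line with the third-click mark at (400,305). The scene view shows the press arm still down and nothing else disturbed. I'll add a small margin, take off the upward strain, then check and hand in.

Scaled: 0.0015 m is 0.024, 0.001 m is 0.016, 0.025 rad is 0.008.

Call:
shift_gripper:
  ticks: [0,0,0.016,0.024,0.008,0,0,0,0,0,0,0,0,0,0,0,0,0,0,0]

```text
t: 8.22
position: [0.5058, -0.1112, 0.0914]
ee_rot: [1.271, 2.871, -0.001]
wrist_force: [-0.2, -3.3, 5.5]
grip_width: 0.126
grasp_force: 62.3
```

```bash
python3 - <<'E'
from h import *
from rig import arm
s=arm.observe()
M=Ro.from_rotvec(s['ee_rot']).as_matrix()
a=np.arctan2(-M[1,0]*1,-M[0,0]);print('dial',.6-.206-a, .6-.206+a,s['wrist_force'])
print(arm.hand_in())
E
```

```text
dial 1.2272992306106332 -0.43929923061063325 [-0.15818504 -3.33508375  5.46798866]
the job is handed in; nothing more can be done
None
```

The job is handed in: the press arm is caught down with the hand off it, and the gripper is holding the timer dial at its third click (about 1.23 rad, from the gripper's angle) after 8.2 s; the heat knob and everything else in view were left as they were.

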